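Pick the fossils from the rubble and tip the spoil

ROBOT

A 6-joint arm with a two-finger parallel gripper is mounted at the origin on the work surface. World frame = base frame: x ahead of the robot, y to its left, z up, the work surface at z = 0. Lengths are in m, angles in rad, forces in N, time in s.
With the tool pointing down it reaches from about 0.375 to 0.925 m from the base axis. Payload 5.7 kg.
Tool frame: the origin (TCP) lies midway between the tips of the shut fingers; the grasp point (between the pads) lies 19 mm behind it; z points along the fingers, x is the direction in which the jaws open and shut, and the axes are right-handed (so a half turn about z gives the same grasp; the last joint's range is limited). The gripper opens to 88 mm and grips with 3 to 60 N. Pads are 20 mm wide; open, the fingers measure 115 mm over their backs; the gripper's body (75 mm by 178 mm) begins 61 mm behind the grasp point.
Start: joints at [1.133, 0.359, 1.51, -0, 1.272, -0.115], TCP at [0.19, 0.569, 0.223] pointing down, gripper open.
Joint ranges: [-2.97, 2.97], [-1.01, 2.36], [0.21, 2.38], [-0.96, 4.11], [0.2, 2.71], [-2.98, 2.98]. Speed limits (rad/s): [2.39, 2.39, 3.14, 3.14, 3.14, 3.14].

INTERFACE

Orientations are given as a unit quaternion [x, y, z, w].
In Python, from rig import ctrl gives the robot as it stands. Calls block until the motion is done:
- ctrl.movep(position, orientation): joint-space move of the TCP to a pose.
- ctrl.move_straight(position, rotation=None, feed=0.15, f_stop=None): straight line of the TCP; rotation=None keeps the orientation; feed is the mean speed in m/s. With f_stop (N) it stops when the force on the tool has changed by that much, and returns True; else False.
- ctrl.move_j(angles): joint-space move.
- ctrl.let_go() and ctrl.close(grasp_force=None): open the fingers fully, or close them until they stop; grasp_force is the grip in N (None keeps the last).
- ctrl.pause(seconds).
- ctrl.inverse_kinematics(position, orientation): joint angles nearest the present ones, or None.
- ctrl.read_camera(name): name is "scene" or "top"; returns a dict with "pixels" (480x640x3 uint8, red, green, blue), "depth" (480x640 float32, m along the optical axis (not along the pixel's ray), 0 where there is no reading), "fovy" (degrees; the focal length in pixels is half the picture's height over the tangent of half this angle, whatever the lens; pixels are square), "cx", "cy" (the principal point, pixels), "D" ([k1, k2, p1, p2, k3] as OpenCV has them; the pictures are not rectified), "origin" and "rotation" of the camera in the world. Camera axes: x right, y down, z forward; pixel columns grow to the right and rows downward; lengths in m; the calibration is good to about 2 mm. A picture is of the moment at which its call begins.
A pose or a line that the arm cannot do raises ctrl.MotionError and nothing moves.
- ctrl.job_done(): hands the job in, once; it reports no verdict.
Readings, each from a call of its own:
- ctrl.get_time(): time.
- ctrl.get_qpos(): joint angles.
- ctrl.get_qvel(): joint speeds.
- ctrl.get_joint_efforts(): joint torques, N m.
- ctrl.get_position(): TCP position.
- ctrl.get_tool_rot(): TCP orientation.
- ctrl.get_force(): force on the tool from outside, world axes, zero at the start.
- ctrl.get_torque(): the same for the moment, N m.
- ctrl.get_gripper_width(): finger opening in m.
Only numpy, scipy, OpenCV 4.12 (cv2) and the standard library are available. Lean on these libraries where they do the work, as an engineer would, in place of code of your own. Each camera call takes 0.05 s, during which the arm holds its last target.

TASK

Pick every fossil bone (the waisted pieces with a pair of knuckles at each end) out of the tipping tray and lay them in the white specimen case. When all the bones are in the case, lift the tray by its handle so that the plain stones slide into the grey spoil tub, and let it back down level; all the stones must end up in the tub. Finish with the case's lid shut over the bones, and leave the bottle and the jar where they are.

Things in the scene. Friction and masses are not known exactly. Their poses are not given: they have to be found in the camera images.
- bone1: fossil limb bone, dull buff stone: a waisted shaft 18 mm thick with a pair of round knuckles (26 mm balls side by side) at each end; 90 mm long along its y axis, 44 mm wide over the knuckles (x), 26 mm high. Origin at the centre of its underside, shaft axis 13 mm above it; may be absent (None)
- bone2: fossil limb bone, dull buff stone: a waisted shaft 18 mm thick with a pair of round knuckles (26 mm balls side by side) at each end; 90 mm long along its y axis, 44 mm wide over the knuckles (x), 26 mm high. Origin at the centre of its underside, shaft axis 13 mm above it; may be absent (None)
- bone3: fossil limb bone, dull buff stone: a waisted shaft 18 mm thick with a pair of round knuckles (26 mm balls side by side) at each end; 90 mm long along its y axis, 44 mm wide over the knuckles (x), 26 mm high. Origin at the centre of its underside, shaft axis 13 mm above it; may be absent (None)
- bone4: fossil limb bone, dull buff stone: a waisted shaft 18 mm thick with a pair of round knuckles (26 mm balls side by side) at each end; 90 mm long along its y axis, 44 mm wide over the knuckles (x), 26 mm high. Origin at the centre of its underside, shaft axis 13 mm above it; may be absent (None)
- stone1: plain lump of rock of the same dull buff colour, no knuckles, 40 x 88 x 30 mm (x, y, z). Origin at the centre of its underside; may be absent (None)
- stone2: plain lump of rock of the same dull buff colour, no knuckles, 34 x 84 x 36 mm (x, y, z). Origin at the centre of its underside; may be absent (None)
- stone3: plain lump of rock of the same dull buff colour, no knuckles, 44 x 62 x 38 mm (x, y, z). Origin at the centre of its underside; may be absent (None)
- stone4: plain lump of rock of the same dull buff colour, no knuckles, 46 x 80 x 24 mm (x, y, z). Origin at the centre of its underside; may be absent (None)
- stand: fixed wooden stand with two hinge cheeks that carries the tipping tray. Origin on the table under the middle of the tray; its y axis points from the tray's open lip to its handle, its x axis along the hinge
- tray (a joint): angle of the tipping tray, rad: 0 level (it rests there by its own weight), grows as the handle end is lifted, stop at 1.1; not held up by itself
- tray_bar (a point): middle of the tray's handle, a round bar 14 mm thick and 110 mm long along x, 140 mm above the table when the tray is level, 55 mm outside the tray's end wall
- tray_hinge (a point): middle of the tray's hinge line (along the stand's x), at floor level of the tray, 30 mm in from the open lip and 280 mm (horizontally) from the handle bar
- tray_floor (a point): centre of the tray's inner floor, 100 mm above the table: inside 290 mm (x) by 250 mm (y), a low rim 10 mm high and 5 mm thick on three sides, open at the lip (-y side); axes as the stand's when level
- tub: fixed open grey spoil tub on the table below the tray's lip, 340 x 200 x 68 mm (x, y, z), walls and floor 6 mm. Origin at the centre of its underside
- case: fixed open white specimen case, 150 x 250 x 55 mm (x, y, z), walls and floor 6 mm. Origin at the centre of its underside; its lid is hinged on the +x rim
- lid (a joint): angle of the specimen case's lid, rad: 0 shut, 1.57 upright; it stays where it is left (stiff hinge, about 1 N at its edge)
- lid_hinge (a point): middle of the lid's hinge line, on the +x rim of the case, along the case's y
- lid_edge (a point): middle of the lid's free edge, 150 mm from the hinge line; the lid is a plain plate 5 mm thick, 250 mm wide, with a 15 mm tab beyond this edge
- bottle: white bottle, 60 mm diameter, 130 mm high, not part of the job. Origin at the centre of its underside
- jar: glass jar, 80 mm diameter, 90 mm high, not part of the job. Origin at the centre of its underside
Not all that is in view belongs to the job. Leave any green or red look-alike of the bone1 alone.

How it is judged:
On the way, in this order (a step that is already met when the one before it is completed fails the run):
1. every fossil bone is in the specimen case, before the tray is tipped (x of bone1 in the frame of case between -0.073 and 0.073 m and y of bone1 in the frame of case between -0.123 and 0.123 m and z of bone1 in the frame of case between 0 and 0.055 m and x of bone2 in the frame of case between -0.073 and 0.073 m and y of bone2 in the frame of case between -0.123 and 0.123 m and z of bone2 in the frame of case between 0 and 0.055 m and x of bone3 in the frame of case between -0.073 and 0.073 m and y of bone3 in the frame of case between -0.123 and 0.123 m and z of bone3 in the frame of case between 0 and 0.055 m and x of bone4 in the frame of case between -0.073 and 0.073 m and y of bone4 in the frame of case between -0.123 and 0.123 m and z of bone4 in the frame of case between 0 and 0.055 m and value of joint tray below 0.3 rad), for 0.2 s.
2. the tray is tipped steeply by its handle, the bones still in the case (value of joint tray above 0.65 rad and x of bone1 in the frame of case between -0.073 and 0.073 m and y of bone1 in the frame of case between -0.123 and 0.123 m and z of bone1 in the frame of case between 0 and 0.055 m and x of bone2 in the frame of case between -0.073 and 0.073 m and y of bone2 in the frame of case between -0.123 and 0.123 m and z of bone2 in the frame of case between 0 and 0.055 m and x of bone3 in the frame of case between -0.073 and 0.073 m and y of bone3 in the frame of case between -0.123 and 0.123 m and z of bone3 in the frame of case between 0 and 0.055 m and x of bone4 in the frame of case between -0.073 and 0.073 m and y of bone4 in the frame of case between -0.123 and 0.123 m and z of bone4 in the frame of case between 0 and 0.055 m), for 0.2 s.
At the end, for the whole second after the job is handed in: every bone present lies inside the specimen case (its origin within the walls and below the rim), the lid is shut (under 0.08 rad), every stone present lies inside the spoil tub, the tray is back level (under 0.06 rad), and all of them are at rest (x of bone1 in the frame of case between -0.073 and 0.073 m and y of bone1 in the frame of case between -0.123 and 0.123 m and z of bone1 in the frame of case between 0 and 0.055 m and x of bone2 in the frame of case between -0.073 and 0.073 m and y of bone2 in the frame of case between -0.123 and 0.123 m and z of bone2 in the frame of case between 0 and 0.055 m and x of bone3 in the frame of case between -0.073 and 0.073 m and y of bone3 in the frame of case between -0.123 and 0.123 m and z of bone3 in the frame of case between 0 and 0.055 m and x of bone4 in the frame of case between -0.073 and 0.073 m and y of bone4 in the frame of case between -0.123 and 0.123 m and z of bone4 in the frame of case between 0 and 0.055 m and x of stone1 in the frame of tub between -0.168 and 0.168 m and y of stone1 in the frame of tub between -0.098 and 0.098 m and z of stone1 in the frame of tub between 0 and 0.09 m and x of stone2 in the frame of tub between -0.168 and 0.168 m and y of stone2 in the frame of tub between -0.098 and 0.098 m and z of stone2 in the frame of tub between 0 and 0.09 m and x of stone3 in the frame of tub between -0.168 and 0.168 m and y of stone3 in the frame of tub between -0.098 and 0.098 m and z of stone3 in the frame of tub between 0 and 0.09 m and x of stone4 in the frame of tub between -0.168 and 0.168 m and y of stone4 in the frame of tub between -0.098 and 0.098 m and z of stone4 in the frame of tub between 0 and 0.09 m and value of joint tray below 0.06 rad and value of joint lid below 0.08 rad and linear speed of each of bone1, bone2, bone3, bone4, stone1, stone2, stone3, stone4 below 0.03 m/s); the robot touches nothing.
It fails at once if the bottle is disturbed (moved more than 30 mm) (distance of bottle from where it was at the start of the episode above 0.03 m).
It fails at once if the jar is disturbed (moved more than 30 mm) (distance of jar from where it was at the start of the episode above 0.03 m).
Of bone1, bone2, bone3, bone4 only 3 to 4 are there at a start; the rules pass over those that are not, and their reading is None.
Of stone1, stone2, stone3, stone4 only 2 to 4 are there at a start; the rules pass over those that are not, and their reading is None.
At some moment in a run one of bone1, bone2, bone3, bone4, stone1, stone2, stone3, stone4 may be knocked a few centimetres aside while the robot is not near it.
Once in a run the grip may slacken for a moment while it holds something.
It also fails if it takes over 210 s, if anything falls off the work surface, if the arm or the gripper's body presses on something with over 40 N, if the wrist force passes 120 N, or if a joint passes its speed limit or range.

## Working session

There is one attempt and no reset: what is moved stays moved. The work goes in short steps, each a Python script; the robot and the scene stay as the last script left them, time stands still between calls to the robot, and variables do not carry over. Pictures are saved under pics/ and viewed, and the job is handed in when it is done.

```bash
ls; mkdir -p pics; cat > h.py <<'E'
import numpy as np, cv2, pickle
from rig import ctrl
def snap(n):
    d=ctrl.read_camera(n); pickle.dump({k:d[k] for k in d},open(f'/tmp/{n}.pkl','wb')); return d
def K(d):
    f=240/np.tan(np.radians(d['fovy'])/2); return np.array([[f,0,d['cx']],[0,f,d['cy']],[0,0,1.]])
def cloud(d):
    k=K(d); v,u=np.mgrid[0:480,0:640]
    p=cv2.undistortPoints(np.stack([u,v],-1).reshape(-1,1,2).astype(np.float64),k,np.array(d['D'],float)).reshape(480,640,2)
    z=d['depth'].astype(float); P=np.dstack([p[...,0]*z,p[...,1]*z,z])
    W=P@rot(d).T+np.array(d['origin']); W[z==0]=np.nan; return W
def rot(d):
    R=np.array(d['rotation'],float)
    if R.shape!=(3,3):
        from scipy.spatial.transform import Rotation; R=Rotation.from_quat(R).as_matrix()
    return R
def project(d,P):
    R=rot(d); r,_=cv2.Rodrigues(R.T); t=-R.T@np.array(d['origin'])
    return cv2.projectPoints(np.array(P,float).reshape(-1,1,3),r,t,K(d),np.array(d['D'],float))[0].reshape(-1,2)
def save(n,img): cv2.imwrite('pics/'+n,cv2.cvtColor(img,cv2.COLOR_RGB2BGR))
E
python3 - <<'E'
from h import *
for n in('scene','top'):
    d=snap(n); save(n+'0.png',d['pixels']); print(n,d['origin'],np.round(rot(d),3).tolist(),d['fovy'],d['cx'],d['cy'],d['D'],(d['depth']>0).mean())
print(ctrl.get_time(),ctrl.get_tool_rot(),ctrl.get_position())
E
```

```text
pics
scene [ 1.10847752 -0.14580035  0.94148202] [[0.28, 0.776, -0.566], [0.96, -0.225, 0.166], [0.001, -0.59, -0.808]] 55.23310836230747 316.7164695867072 240.78601882515835 [-0.04150188  0.          0.          0.          0.        ] 0.9958430989583333
top [0.46765837 0.01109656 1.29468148] [[0.002, -0.998, 0.057], [-1.0, -0.001, 0.003], [-0.003, -0.057, -0.998]] 48.37468133478721 331.7001953239459 242.92975005694285 [-0.12258151  0.          0.          0.          0.        ] 0.9960904947916667
0.1 [ 8.11550898e-01  5.84281176e-01 -6.97121952e-04  4.01779997e-04] [0.19008858 0.56844208 0.22192478]
```

View pics/scene0.png

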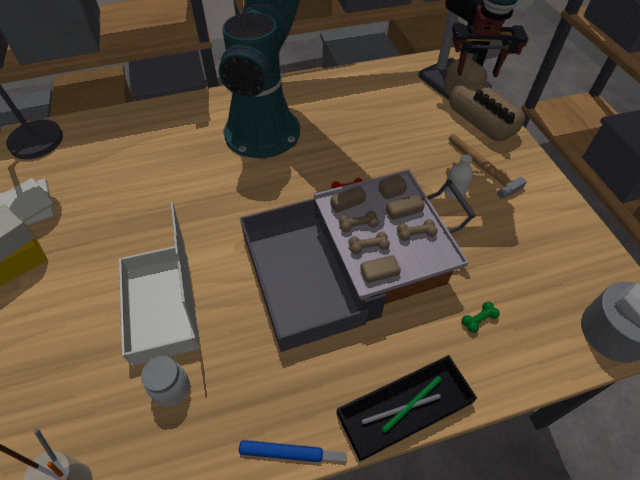

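View pics/top0.png

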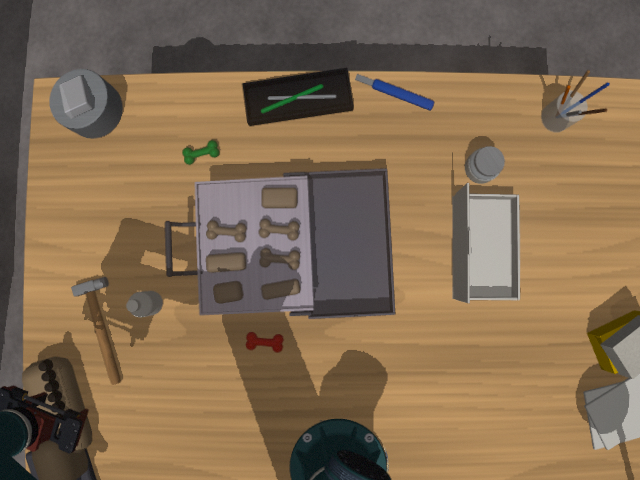

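Scene: tray with three knuckled pieces (top pixels 226,230; 279,229; 279,258) and four plain stones (279,196; 226,262; 228,292; 281,288). The green (201,152) and red (264,342) ones are look-alikes. Next I'll enlarge the tray and measure it.

```bash
cat > look.py <<'E'
from h import *
import sys
d=snap('top'); c=d['pixels'][160:330,150:400]; save(sys.argv[1],cv2.resize(c,None,fx=3,fy=3,interpolation=cv2.INTER_CUBIC))
E
python3 look.py crop1.png; python3 - <<'E'
from h import *
d=pickle.load(open('/tmp/top.pkl','rb')); W=cloud(d)
for n,(u,v) in dict(table=(420,350),trayfloor=(250,215),bar=(169,248),barA=(168,224),barB=(168,273),armA=(182,223),t00=(198,185),t01=(312,178),t10=(202,312),t11=(312,308),tub=(350,240),tubA=(386,172),tubB=(393,313),caseFloor=(490,250),c0=(518,197),c1=(518,298),c2=(459,300),c3=(468,187),lid=(461,240),bottle=(143,303),jar=(487,162)).items(): print(n,np.round(np.nanmedian(W[v-1:v+2,u-1:u+2].reshape(-1,3),0),3))
m=(W[...,2]>.106)&(W[...,2]<.15)
mm=np.zeros((480,640),np.uint8); mm[180:312,203:310]=m[180:312,203:310]
n,l,s,c=cv2.connectedComponentsWithStats(mm)
for i in range(1,n):
    if s[i,4]>40:
        P=W[l==i]; r=cv2.minAreaRect(P[:,:2].astype(np.float32)*1000); print(c[i].round(),s[i,4],np.round(P.mean(0),3),r,np.nanmax(P[:,2]).round(3))
E
```

```text
table [ 0.283 -0.2   -0.003]
trayfloor [0.599 0.199 0.1  ]
bar [0.522 0.369 0.144]
barA [0.575 0.372 0.145]
barB [0.468 0.37  0.146]
armA [0.58  0.353 0.107]
t00 [0.668 0.319 0.102]
t01 [0.698 0.062 0.018]
t10 [0.381 0.305 0.106]
t11 [0.391 0.058 0.1  ]
tub [ 0.549 -0.03   0.005]
tubA [ 0.703 -0.111  0.069]
tubB [ 0.378 -0.126  0.066]
caseFloor [ 0.525 -0.372  0.006]
c0 [ 0.651 -0.426  0.057]
c1 [ 0.41  -0.423  0.053]
c2 [ 0.409 -0.271  0.094]
c3 [ 0.649 -0.268  0.204]
lid [ 0.541 -0.268  0.138]
bottle [0.399 0.441 0.102]
jar [ 0.725 -0.343  0.09 ]
[226. 181.] 116 [0.675 0.253 0.11 ] ((674.9821166992188, 246.07720947265625), (6.195507526397705, 119.3653564453125), 2.599069833755493) 0.117
[278. 198.] 716 [0.635 0.133 0.122] ((636.05810546875, 132.61129760742188), (45.38981246948242, 78.60963439941406), 2.2057065963745117) 0.129
[278. 229.] 545 [0.567 0.132 0.121] ((567.2385864257812, 132.73509216308594), (89.23997497558594, 42.891414642333984), 85.9339370727539) 0.13
[226. 231.] 487 [0.562 0.249 0.121] ((562.9691162109375, 250.26370239257812), (86.79660034179688, 41.15478515625), 84.23585510253906) 0.13
[279. 258.] 535 [0.502 0.13  0.121] ((501.94805908203125, 130.65830993652344), (87.43324279785156, 42.49918746948242), 84.65602111816406) 0.13
[226. 262.] 707 [0.493 0.247 0.128] ((493.353515625, 249.07969665527344), (40.07241439819336, 87.09794616699219), 4.581246376037598) 0.135
[280. 288.] 593 [0.435 0.126 0.134] ((434.8634033203125, 127.46324157714844), (36.464561462402344, 85.88976287841797), 13.564517974853516) 0.142
[228. 292.] 570 [0.428 0.24  0.135] ((427.2956848144531, 242.72866821289062), (44.150291442871094, 64.13533782958984), 8.921295166015625) 0.143
[281. 310.] 128 [0.388 0.126 0.11 ] ((387.4638671875, 130.8099822998047), (5.499621391296387, 133.56626892089844), 2.4405624866485596) 0.115
```

View pics/crop1.png

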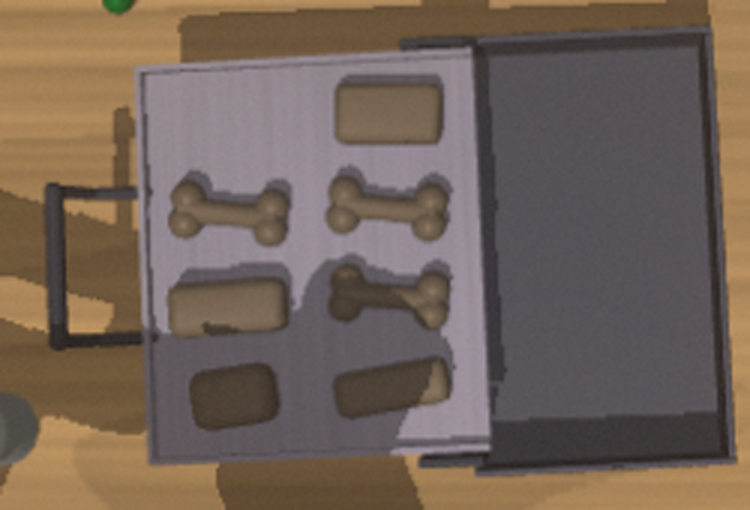

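Bones confirmed in the crop at (230,212), (387,207) and (390,295); the other four pieces have no knuckles. I'll start with the bone at (0.563, 0.250). The jaws are offset +18 mm in x because the stone at x=0.493 is too close for a centred grasp.

```bash
cat >> h.py <<'E'
def q(psi): return [np.cos(psi/2),np.sin(psi/2),0,0]
def pick_psi(p,psi):
    cur=np.array(ctrl.get_qpos()); best=None
    for s in (psi,psi+np.pi,psi-np.pi):
        a=ctrl.inverse_kinematics(p,q(s))
        if a is not None:
            c=np.abs(np.array(a)-cur).sum()
            if abs(a[5])<2.6 and (best is None or c<best[0]-1e-6): best=(c,s)
    return best[1]
def segs(d=None):
    d=d or snap('top'); W=cloud(d)
    m=(W[...,2]>.106)&(W[...,2]<.15)&(W[...,1]>.055)&(W[...,1]<.325)&(W[...,0]>.375)&(W[...,0]<.69)
    n,l,s,c=cv2.connectedComponentsWithStats(m.astype(np.uint8)); out=[]
    for i in range(1,n):
        if s[i,4]>200:
            P=W[l==i]; (cx,cy),(w,h),a=cv2.minAreaRect(P[:,:2].astype(np.float32)*1000)
            if w<h: w,h,a=h,w,a+90
            out.append((round(cx/1000,4),round(cy/1000,4),round(w),round(h),round((a-90)%180,1),round(float(np.nanmax(P[:,2])),3),s[i,4],c[i].round().tolist()))
            print(out[-1])
    return out
E
cat > run1.py <<'E'
from h import *
import sys
def grab(x,y,long_deg,off,zt=.104,F=25):
    # long_deg: long axis deviation from world y (deg); jaws perpendicular
    a=np.radians(((long_deg+90)%180)-90)
    px=x+off*np.cos(a); py=y+off*np.sin(a)
    psi=pick_psi([px,py,.25],a)
    ctrl.movep([px,py,.25],q(psi)); ctrl.move_straight([px,py,.16],feed=.15)
    s=ctrl.move_straight([px,py,zt],feed=.06,f_stop=12)
    print('contact',s,ctrl.get_position())
    if s:
        ctrl.move_straight([px,py,.25]); return False
    ctrl.close(F); print('w',ctrl.get_gripper_width())
    ctrl.move_straight([px,py,.30],feed=.15); print('w',ctrl.get_gripper_width(),ctrl.get_force(),ctrl.get_time())
    return True
def place(x,z,y=-.347):
    psi=pick_psi([x,y,.30],0)
    ctrl.movep([x,y,.30],q(psi)); print('w',ctrl.get_gripper_width())
    s=ctrl.move_straight([x,y,z],feed=.12,f_stop=10); print('pl',s,ctrl.get_position(),ctrl.get_gripper_width())
    ctrl.let_go(); ctrl.move_straight([x,y,.30],feed=.2); print(ctrl.get_time())
E
python3 - <<'E'
from run1 import *
o=segs()
b=[r for r in o if abs(r[0]-.563)<.02 and r[1]>.2][0]
grab(b[0],b[1],b[4],.018)
E
python3 look.py crop2.png
```

```text
(0.5308, 0.192, 300, 255, 92.8, 0.116, np.int32(641), [221.0, 225.0])
(0.6355, 0.1328, 79, 45, 1.2, 0.13, np.int32(715), [278.0, 198.0])
(0.5672, 0.1327, 90, 43, 175.8, 0.13, np.int32(543), [278.0, 229.0])
(0.5631, 0.2502, 86, 42, 174.1, 0.13, np.int32(487), [226.0, 231.0])
(0.502, 0.1306, 88, 43, 174.7, 0.13, np.int32(535), [279.0, 258.0])
(0.4935, 0.2485, 88, 42, 1.1, 0.137, np.int32(712), [226.0, 262.0])
(0.435, 0.1274, 85, 34, 10.7, 0.144, np.int32(593), [280.0, 288.0])
(0.4274, 0.2427, 64, 44, 8.7, 0.143, np.int32(570), [228.0, 292.0])
contact False [0.58138632 0.24846778 0.10438286]
w 0.0182051427979338
w 0.017871398805423766 [-0.18924133 -0.25754386 -0.99428876] 6.4
```

View pics/crop2.png

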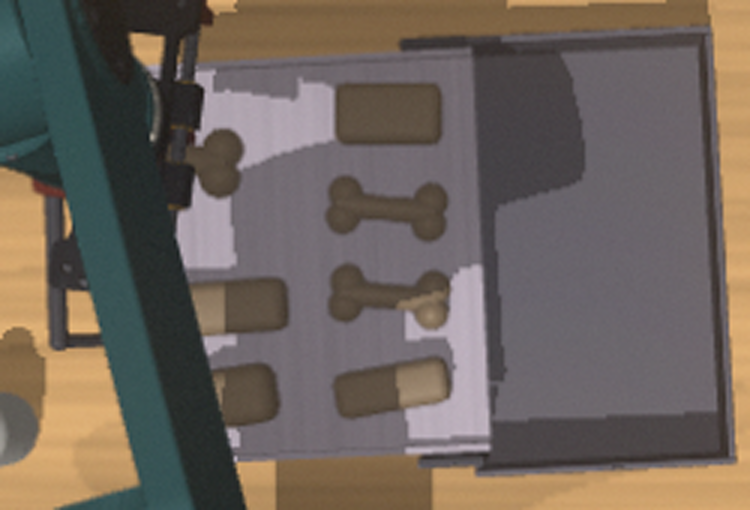

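The bone is held, with its knuckle visible at (220,165) beside the fingers. Now I'll place it in the case.

```bash
python3 - <<'E'
from run1 import *
place(.475,.012)
d=snap('top'); save('top3.png',d['pixels']); segs(d)
E
```

```text
w 0.017476010526943926
pl False [ 0.47528843 -0.34724941  0.0124635 ] 0.017668008788306815
13.9167
(0.6312, 0.2475, 332, 164, 42.8, 0.117, np.int32(503), [226.0, 204.0])
(0.6357, 0.1343, 82, 45, 1.6, 0.13, np.int32(718), [278.0, 198.0])
(0.5672, 0.133, 89, 43, 175.7, 0.13, np.int32(547), [278.0, 229.0])
(0.5019, 0.1307, 88, 43, 174.5, 0.129, np.int32(537), [279.0, 258.0])
(0.4933, 0.2497, 88, 40, 4.6, 0.137, np.int32(710), [225.0, 262.0])
(0.3874, 0.1947, 264, 77, 165.5, 0.116, np.int32(327), [242.0, 307.0])
(0.435, 0.1275, 85, 34, 10.7, 0.143, np.int32(591), [280.0, 288.0])
(0.4273, 0.2424, 63, 44, 9.0, 0.143, np.int32(570), [228.0, 292.0])
```

View pics/top3.png

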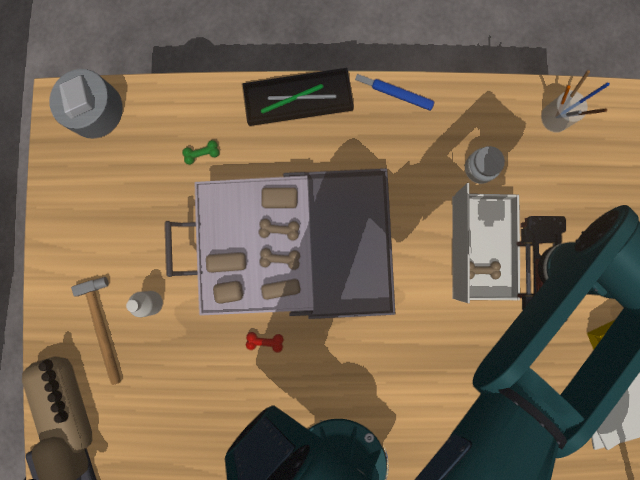

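First bone (485,269) lies in the case. Next I'll push the thin stone at (279,197) along the tray to make room for the jaws around the bone at (279,229).

```bash
python3 - <<'E'
from run1 import *
ctrl.close(5)
p=[.6365,.073,.25]; s=pick_psi(p,0); ctrl.movep(p,q(s))
print(ctrl.move_straight([.6365,.073,.108],feed=.12,f_stop=10))
print(ctrl.move_straight([.6385,.152,.108],feed=.06,f_stop=20),ctrl.get_position())
ctrl.move_straight([.6385,.14,.108]); ctrl.move_straight([.6385,.14,.26],feed=.2); ctrl.let_go()
ctrl.movep([.6,-.05,.3],q(s))
d=snap('top'); save('top4.png',d['pixels']); segs(d); print(ctrl.get_time())
E
```

```text
False
False [0.63831375 0.15201537 0.10779925]
(0.5308, 0.1934, 302, 254, 92.1, 0.116, np.int32(631), [221.0, 226.0])
(0.6377, 0.2027, 79, 46, 0.3, 0.131, np.int32(731), [247.0, 197.0])
(0.5673, 0.1328, 89, 42, 175.9, 0.131, np.int32(549), [278.0, 229.0])
(0.5019, 0.1306, 88, 42, 174.6, 0.13, np.int32(536), [279.0, 258.0])
(0.4933, 0.2496, 88, 40, 4.7, 0.137, np.int32(709), [226.0, 262.0])
(0.435, 0.1272, 84, 34, 10.7, 0.143, np.int32(590), [280.0, 288.0])
(0.4273, 0.2425, 63, 44, 9.1, 0.143, np.int32(567), [228.0, 292.0])
23.1583
```

View pics/top4.png

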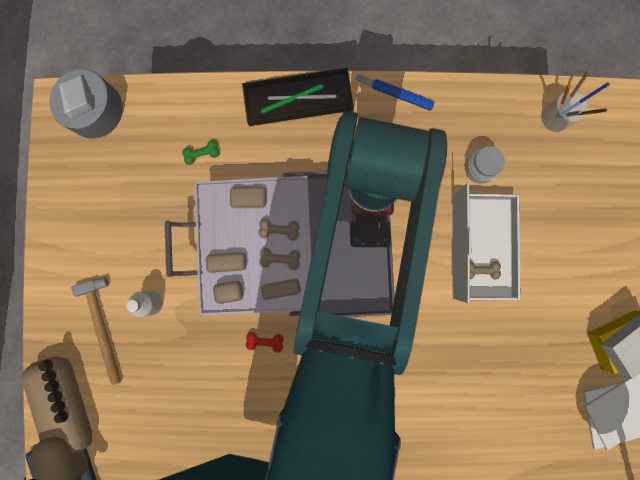

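The stone has moved to (248,197) and the way is clear. Picking the bone at (279,229).

```bash
python3 - <<'E'
from run1 import *
if grab(.5673,.1328,175.9,.019): place(.583,.012)
d=snap('top'); save('top5.png',d['pixels']); segs(d)
E
```

```text
contact False [0.58663623 0.13150719 0.10437226]
w 0.01784385323337121
w 0.01752674101250098 [ 0.15573665  0.05519255 -1.41548328] 28.3
w 0.017753723372665075
pl False [ 0.58333924 -0.3472295   0.01256959] 0.01783996203059255
35.3417
(0.5307, 0.1925, 301, 254, 92.6, 0.115, np.int32(769), [228.0, 242.0])
(0.6376, 0.2024, 78, 46, 0.5, 0.131, np.int32(732), [247.0, 197.0])
(0.5018, 0.1305, 87, 43, 174.5, 0.131, np.int32(536), [279.0, 258.0])
(0.4933, 0.2488, 88, 40, 4.5, 0.137, np.int32(705), [225.0, 262.0])
(0.435, 0.1271, 84, 34, 10.8, 0.142, np.int32(591), [280.0, 288.0])
(0.4266, 0.2426, 64, 46, 8.7, 0.143, np.int32(569), [228.0, 292.0])
```

View pics/top5.png

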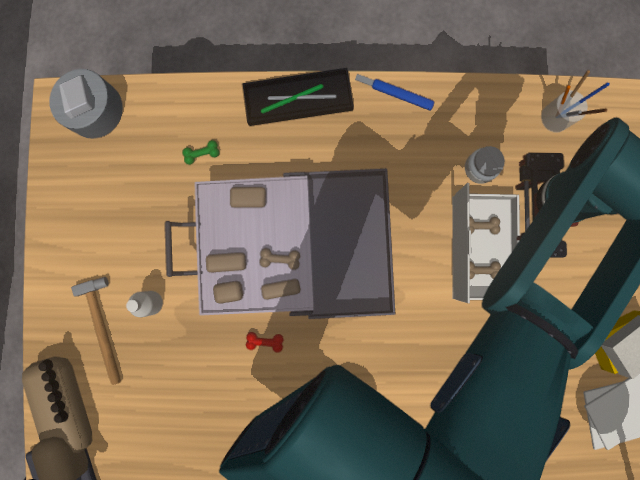

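Two bones in the case, at (485,224) and (485,269). Now the last one at (279,258). It will go between them and be released about 2 cm up, so the opening fingers clear the other two.

```bash
python3 - <<'E'
from run1 import *
if grab(.5018,.1305,174.5,.022): place(.529,.036)
d=snap('top'); save('top6.png',d['pixels']); segs(d)
ctrl.movep([.45,.05,.35],q(0))
W=cloud(snap('top')); d=pickle.load(open('/tmp/top.pkl','rb')); save('case6.png',cv2.resize(d['pixels'][150:330,420:560],None,fx=3,fy=3))
m=(W[...,2]>.014)&(W[...,2]<.05)&(W[...,1]<-.28)&(W[...,1]>-.413)&(W[...,0]>.413)&(W[...,0]<.643)
n,l,s,c=cv2.connectedComponentsWithStats(m.astype(np.uint8))
for i in range(1,n):
    if s[i,4]>60: P=W[l==i]; print(cv2.minAreaRect(P[:,:2].astype(np.float32)*1000),P[:,2].max().round(3))
E
```

```text
contact False [0.52405202 0.12843597 0.10431742]
w 0.017851406742859465
w 0.01775872020940466 [ 0.04111607  0.50370734 -0.79668829] 41.5167
w 0.018123762101235334
pl False [ 0.52935124 -0.34727715  0.03656873] 0.01761722012884481
48.225
(0.6779, 0.193, 242, 6, 2.5, 0.115, np.int32(250), [253.0, 180.0])
(0.5214, 0.3127, 303, 48, 101.5, 0.116, np.int32(365), [199.0, 257.0])
(0.6377, 0.2027, 80, 46, 179.9, 0.13, np.int32(730), [247.0, 197.0])
(0.4932, 0.2496, 88, 40, 4.6, 0.136, np.int32(710), [225.0, 262.0])
(0.4349, 0.1273, 84, 34, 10.8, 0.141, np.int32(591), [280.0, 288.0])
(0.4273, 0.2428, 64, 44, 8.9, 0.144, np.int32(569), [228.0, 292.0])
((583.5880126953125, -352.8633728027344), (74.83452606201172, 41.45011901855469), 89.86233520507812) 0.037
((531.6832275390625, -354.2209777832031), (75.45716094970703, 43.536537170410156), 89.912109375) 0.036
((477.4987487792969, -351.6937561035156), (77.31718444824219, 40.96318817138672), 89.76587677001953) 0.038
```

View pics/case6.png

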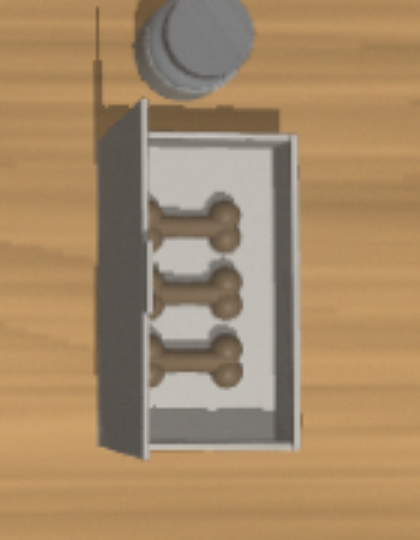

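View pics/top6.png

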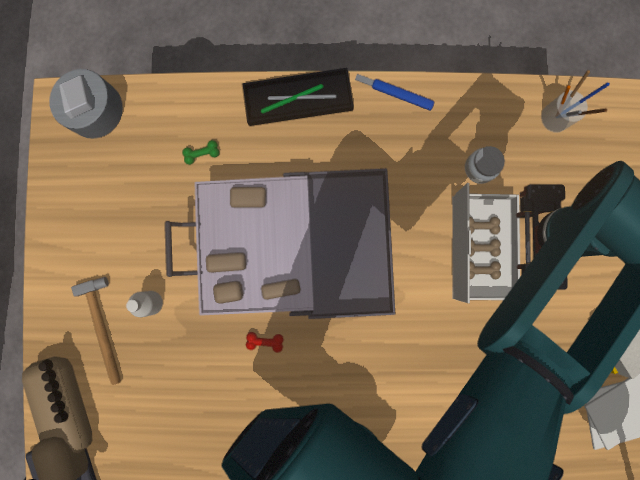

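All three bones are in the case at (485,224), (485,246) and (485,269), with no fourth in the tray. Next: grip the handle bar and tip the tray slowly.

```bash
cat > tip.py <<'E'
from h import *
yaw=np.radians(2.5); Y=np.array([-np.sin(yaw),np.cos(yaw),0])
bar=np.array([.522,.3705,.140]); hinge=bar-.28*Y; hinge[2]=.1
R=np.hypot(.28,.04); a0=np.arctan2(.04,.28)
def P(th,dz=-.018):
    p=hinge+Y*R*np.cos(a0+th); p[2]=.1+R*np.sin(a0+th)+dz; return p
E
python3 - <<'E'
from tip import *
p=P(0); up=p+[0,0,.12]
s=pick_psi(up,np.pi/2+yaw)
for th in (.3,.6,.9,1.0): print(th,P(th).round(3),ctrl.inverse_kinematics(P(th),q(s)))
ctrl.movep(up,q(s)); ctrl.move_straight(p+[0,0,.03]); print(ctrl.move_straight(p,feed=.06,f_stop=10),ctrl.get_position())
ctrl.close(40); print(ctrl.get_gripper_width(),ctrl.get_force(),ctrl.get_time())
th=0
while th<.35:
    th+=.07; 
    ctrl.move_straight(P(th),feed=.06); print(round(th,2),ctrl.get_gripper_width().__round__(4),np.round(ctrl.get_force(),1),np.round(ctrl.get_position(),3))
d=snap('scene'); save('scene7.png',d['pixels'])
E
```

```text
0.3 [0.523 0.346 0.203] [ 4.74605637e-01  4.14754903e-01  1.47228446e+00 -4.44089210e-16
  1.25455330e+00 -1.13982392e+00]
0.6 [0.525 0.299 0.273] [ 4.03459844e-01  3.25301971e-01  1.43308105e+00 -4.44089210e-16
  1.38320964e+00 -1.21096971e+00]
0.9 [0.528 0.233 0.326] [ 2.96502464e-01  2.50467731e-01  1.41097935e+00 -4.44089210e-16
  1.48014557e+00 -1.31792709e+00]
1.0 [0.529 0.208 0.339] [ 2.53558944e-01  2.29949846e-01  1.40777314e+00 -4.44089210e-16
  1.50386967e+00 -1.36087061e+00]
False [0.52191781 0.37048273 0.12171604]
0.012838452779341765 [-1.50194909  9.25446169 -3.39366773] 53.675
0.07 0.013 [-1.   8.2 -4.1] [0.522 0.37  0.142]
0.14 0.0128 [-0.9  8.8 -2.9] [0.522 0.365 0.161]
0.21 0.0134 [ 0.4  9.  -2.4] [0.523 0.359 0.18 ]
0.28 0.0129 [-1.9 10.1 -0.4] [0.523 0.352 0.198]
0.35 0.0133 [-1.1  9.2 -0.5] [0.523 0.343 0.217]
```

View pics/scene7.png

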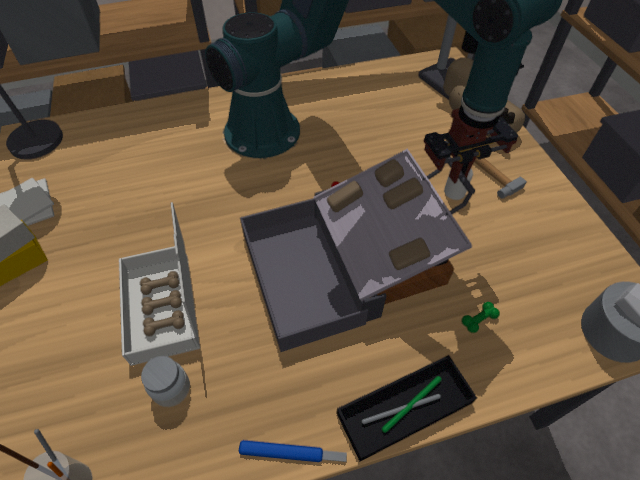

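The tray is tilting about 0.35 rad, held at (455,190), and the stones have not slid yet. I'll keep tipping slowly.

```bash
python3 - <<'E'
from tip import *
th=.35
while th<.89:
    th+=.06
    ctrl.move_straight(P(th),feed=.04); print(round(th,2),round(ctrl.get_gripper_width(),4),np.round(ctrl.get_force(),1),np.round(ctrl.get_position(),3))
ctrl.pause(1)
d=snap('scene'); save('scene8.png',d['pixels']); print(ctrl.get_time())
E
```

```text
0.41 0.0132 [-1.  10.6 -0.3] [0.524 0.335 0.231]
0.47 0.0132 [-2.  10.3  1.7] [0.524 0.326 0.246]
0.53 0.013 [-1.3 11.   2.9] [0.525 0.316 0.26 ]
0.59 0.0132 [-2.1 11.9  4.4] [0.525 0.305 0.273]
0.65 0.0127 [-2.8 11.5  7.3] [0.526 0.294 0.286]
0.71 0.0132 [-2.8 11.6  9.8] [0.527 0.282 0.298]
0.77 0.0133 [-3.9 12.6 11.9] [0.527 0.269 0.309]
0.83 0.0126 [-3.6 12.1 12.3] [0.528 0.255 0.319]
0.89 0.0127 [-3.1 10.3 13.4] [0.529 0.24  0.328]
62.3667
```

View pics/scene8.png

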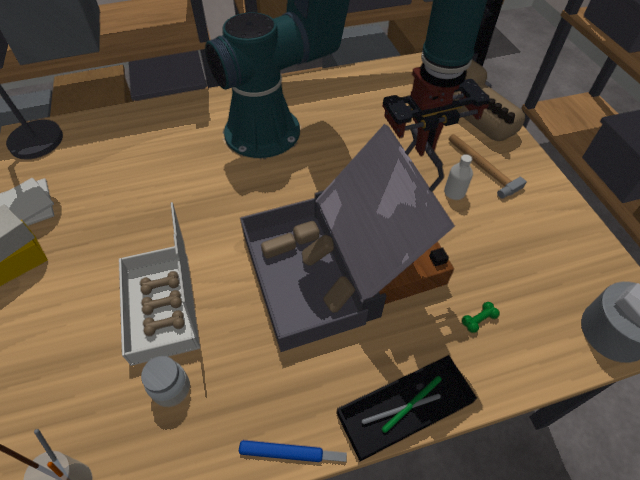

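All four stones are in the tub, at (277,248), (307,235), (317,250) and (340,295), and the tray is empty. Lowering it back to level.

```bash
python3 - <<'E'
from tip import *
th=.89
while th>.01:
    th=max(th-.07,0)
    ctrl.move_straight(P(th),feed=.06 if th>.1 else .04)
print(round(ctrl.get_gripper_width(),4),np.round(ctrl.get_force(),1),np.round(ctrl.get_position(),3))
ctrl.let_go(); ctrl.move_straight(P(0)+[0,0,.16],feed=.12)
s=pick_psi([.529,-.17,.35],0); ctrl.movep([.529,-.17,.35],q(s)); ctrl.close(5)
d=snap('scene'); save('scene9.png',d['pixels'])
d=snap('top'); save('top9.png',d['pixels']); W=cloud(d)
for u,v in((168,230),(168,248),(168,268),(250,215),(210,200),(300,200)): print(W[v-1:v+2,u-1:u+2].reshape(-1,3).mean(0).round(3))
W=cloud(pickle.load(open('/tmp/scene.pkl','rb')))
for u,v in((174,208),(176,215),(185,290)): print('lid',W[v-1:v+2,u-1:u+2].reshape(-1,3).mean(0).round(3))
print(ctrl.get_time())
E
```

```text
0.0132 [-0.8  8.1 -0.2] [0.522 0.373 0.122]
[0.562 0.372 0.145]
[0.522 0.371 0.145]
[0.479 0.37  0.146]
[0.599 0.199 0.099]
[0.634 0.291 0.1  ]
[0.633 0.086 0.101]
lid [ 0.358 -0.271  0.13 ]
lid [ 0.369 -0.27   0.118]
lid [ 0.614 -0.265  0.176]
74.9333
```

View pics/scene9.png

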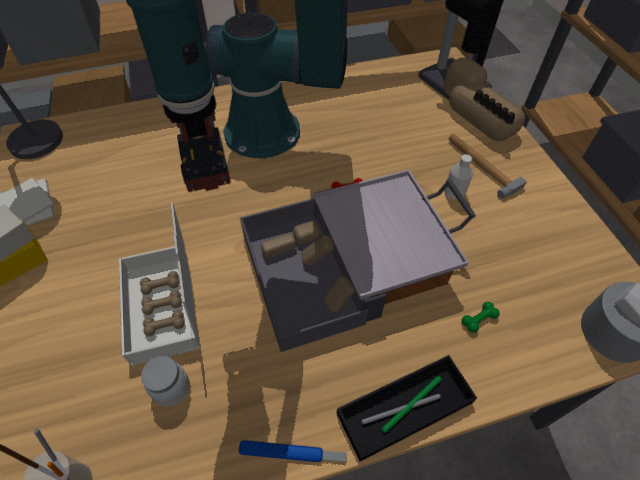

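View pics/top9.png

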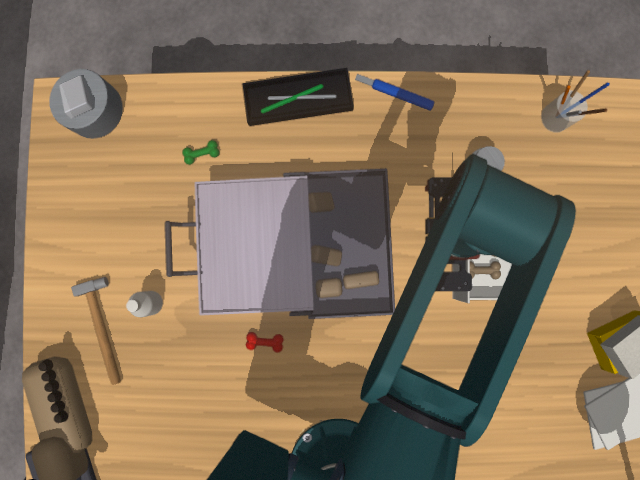

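The tray is level and empty (floor z 0.099–0.101 at both ends), and the stones are in the tub. Now I'll push the lid over from behind with closed fingers, following its arc.

```bash
python3 - <<'E'
from h import *
x=.529; hy,hz,r=-.267,.058,.12
ctrl.move_straight([x,-.21,hz+r],feed=.2)
print(ctrl.get_position())
for deg in list(range(90,-1,-6)):
    t=np.radians(deg); p=[x,hy-r*np.cos(t)+.010,hz+r*np.sin(t)]
    s=ctrl.move_straight(p,feed=.07,f_stop=25); f=np.round(ctrl.get_force(),1)
    print(deg,s,f,np.round(ctrl.get_position(),3))
    if s: break
E
```

```text
[ 0.52971961 -0.21020666  0.17894693]
90 False [-0.6 -0.1  0.4] [ 0.529 -0.257  0.178]
84 False [-0.   0.8  0.3] [ 0.529 -0.27   0.177]
78 False [-0.1  0.6 -0.5] [ 0.529 -0.283  0.175]
72 False [1.3 0.1 0.1] [ 0.529 -0.295  0.172]
66 False [ 0.2  0.  -0.2] [ 0.529 -0.306  0.167]
60 False [-0.6  1.  -0.9] [ 0.529 -0.317  0.162]
54 False [-0.6 -0.2 -0.1] [ 0.529 -0.328  0.155]
48 False [0.3 0.1 1.1] [ 0.529 -0.338  0.147]
42 False [-0.3 -0.6  0.8] [ 0.529 -0.346  0.138]
36 False [-0.2 -0.1  0.4] [ 0.529 -0.354  0.128]
30 False [ 0.6 -0.5  0.7] [ 0.529 -0.361  0.117]
24 False [-0.2 -0.3 -0. ] [ 0.529 -0.367  0.106]
18 False [0.5 0.9 0.1] [ 0.529 -0.371  0.094]
12 False [ 0.8  0.5 -0.1] [ 0.529 -0.374  0.082]
6 False [-1.  -0.3 -0.2] [ 0.529 -0.376  0.07 ]
0 True [-1.3  1.9 12.7] [ 0.53  -0.378  0.061]
```

```bash
python3 - <<'E'
from h import *
print(ctrl.move_straight([.529,-.385,.056],feed=.03,f_stop=18),ctrl.get_position())
ctrl.move_straight([.529,-.378,.25],feed=.2)
ctrl.movep([.45,.0,.40],q(pick_psi([.45,0,.4],0)))
ctrl.movep([.19,.52,.3],q(pick_psi([.19,.52,.3],0)))
d=snap('scene'); save('scene10.png',d['pixels']); W=cloud(d)
d=snap('top'); save('top10.png',d['pixels']); W=cloud(d)
m=(W[...,0]>.42)&(W[...,0]<.64)&(W[...,1]<-.28)&(W[...,1]>-.415)&(W[...,2]<.3)
P=W[m]; A=np.c_[P[:,:2],np.ones(len(P))]; print('lid',np.linalg.lstsq(A,P[:,2],rcond=None)[0],P[:,2].min(),P[:,2].max())
m=(W[...,0]>.40)&(W[...,0]<.66)&(W[...,1]<.29)&(W[...,1]>.08)
P=W[m]; A=np.c_[P[:,:2],np.ones(len(P))]; print('tray',np.linalg.lstsq(A,P[:,2],rcond=None)[0])
for n,(u,v) in dict(bottle=(143,303),jar=(487,162)).items(): print(n,np.round(np.nanmedian(W[v-1:v+2,u-1:u+2].reshape(-1,3),0),3))
m=(W[...,0]>.39)&(W[...,0]<.69)&(W[...,1]<.055)&(W[...,1]>-.11)&(W[...,2]>.016)&(W[...,2]<.09)
n,l,s,c=cv2.connectedComponentsWithStats(m.astype(np.uint8))
for i in range(1,n):
    if s[i,4]>60: P=W[l==i]; print(c[i].round(),P.mean(0).round(3),P.min(0).round(3),P.max(0).round(3))
print(ctrl.get_time())
E
```

```text
True [ 0.53006875 -0.37780719  0.06081105]
lid [5.12827787e-04 2.81297554e-05 5.99250163e-02] 0.02081947191284428 0.06834487343694629
tray [ 0.0003151  -0.00048498  0.09954024]
bottle [0.399 0.441 0.1  ]
jar [ 0.724 -0.343  0.09 ]
[323. 202.] [0.636 0.034 0.054] [0.612 0.012 0.017] [0.663 0.055 0.085]
[327. 255.] [0.51  0.025 0.062] [ 0.488 -0.008  0.025] [0.533 0.055 0.089]
[361. 279.] [ 0.455 -0.053  0.04 ] [ 0.434 -0.095  0.029] [ 0.474 -0.012  0.048]
[328. 287.] [0.436 0.022 0.041] [ 0.413 -0.008  0.018] [0.46  0.054 0.049]
86.7667
```

View pics/scene10.png

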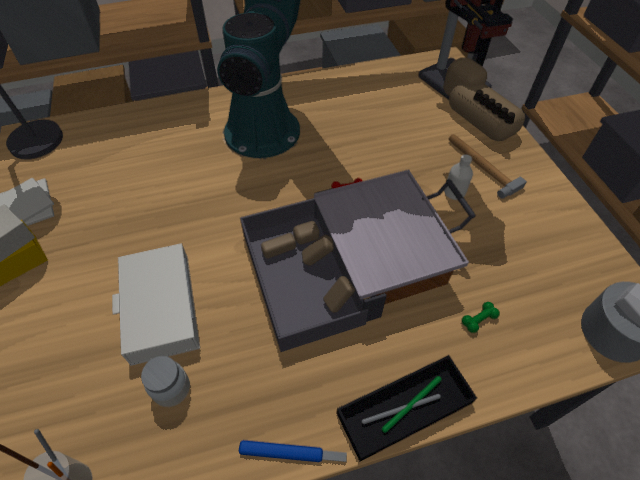

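View pics/top10.png

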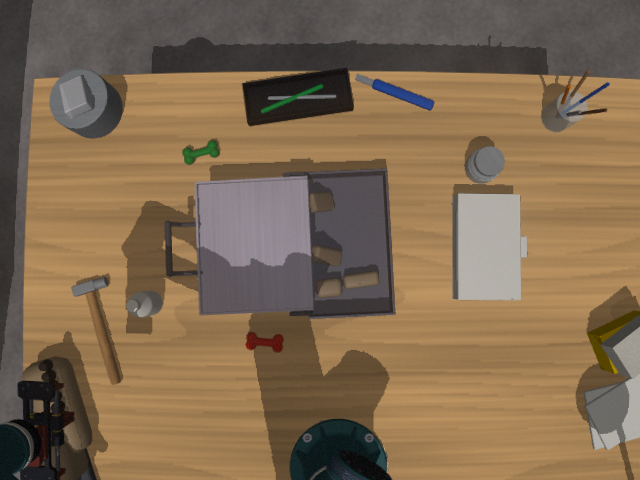

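The lid is shut (slope about 0) and the tray is level (slope 0.0005 rad). The bottle and jar haven't moved. Two stones lean against the tub wall under the lip, so I'll check that they are inside and at rest.

```bash
python3 - <<'E'
from h import *
a=snap('scene'); ctrl.pause(1.5); b=snap('scene')
s=np.s_[200:350,230:390]
print('max depth diff p99',np.percentile(np.abs(a['depth'][s]-b['depth'][s]),[50,95,99]), np.abs(a['pixels'][s].astype(int)-b['pixels'][s]).mean())
save('crop11.png',cv2.resize(b['pixels'][200:350,230:390],None,fx=4.5,fy=4,interpolation=cv2.INTER_CUBIC))
W=cloud(b)
for n,(u,v) in dict(A0=(312,262),A1=(320,245),B0=(335,305),B1=(345,285),backwall=(372,300),fw=(243,215)).items(): print(n,W[v,u].round(3))
E
```

```text
max depth diff p99 [0.00188905 0.00570649 0.00902365] 1.4956944444444444
A0 [0.525 0.013 0.027]
A1 [0.516 0.036 0.076]
B0 [0.655 0.03  0.036]
B1 [0.637 0.056 0.081]
backwall [0.696 0.095 0.098]
fw [ 0.312 -0.117 -0.002]
```

View pics/crop11.png

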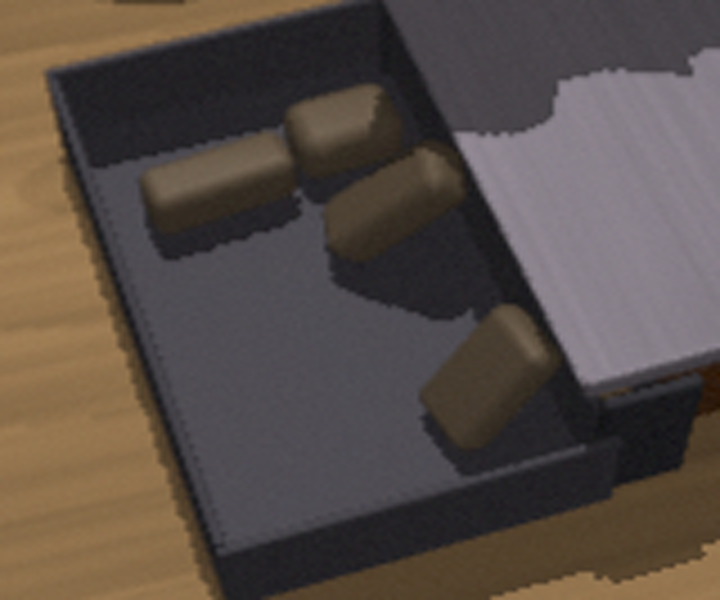

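Four stones are in the tub. The two leaning on the rear wall, at (395,205) and (490,380), have their centres at about y 0.04, z 0.05, well inside the limits, and nothing is moving.

```bash
python3 -c "
from h import *
ctrl.job_done(); print(ctrl.get_time())"
```

```text
the job is handed in; nothing more can be done
the job is handed in; nothing more can be done
```

The job is handed in. All three bones are in the white case with the lid shut, and all four stones are in the grey tub. It took about 88 s on the robot's clock.

- **Bones:** I moved one stone aside inside the tray to make room for the jaws, then picked and placed each bone. The camera found all three inside the case before I tipped the tray.
- **Tipping:** I lifted the tray by its handle to about 0.9 rad, calculated from the arm's path. All four stones slid out, and I lowered it back to level.
- **Last checks:** The lid and tray both measured flat (lid under 0.001 rad, tray 0.0005 rad). The bottle and jar were within 2 mm of their starting places. Two camera frames 1.5 s apart showed nothing moving in the tub.
- **Less certain:** Two stones lean against the tub's back wall, with tops about 85–89 mm up, above the 68 mm rim. I estimate their centres at about 50 mm up and well inside the walls, because the tray's lip partly hides them.

No check failed. I saw no sign of a grip slip or of a piece being knocked aside.

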